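# Wake and zero the paint scale

## Task

The paint scale has gone to sleep with an empty glass jar on its pan. With shut fingertips, first wake it: press the key sunk in the round well right down and let it up again; then zero it: press the key sunk in the square well right down, hold it there for two seconds and let it up. Leave the jar standing on the pan as it is, and do not disturb the paint jars and the brush around the scale.

Things in the scene. Friction and masses are not known exactly. Their poses are not given: they have to be found in the camera images.
- scale: low white bench scale fixed to the table, sideways to the robot: 62 mm deep key console, then a display strip and the pan to the robot's left. 246 mm along its x, 200 mm along its y, housing 45 mm high. Origin on the table under the middle of the console; x points from console to pan, z up. Its place and yaw (0.7 to 1.5 rad) change each time
- round_rim (a point): centre of the mouth of the round well, level with the console's top, 45 mm above the table. The well is 48 mm in diameter and 27 mm deep, with upright walls. It is one of the two wells of the console, 80 mm apart along the scale's y (each 40 mm left or right of the console's middle); which of them is on the left changes. Axes parallel to the scale's. A round grey key stands in the middle of its floor
- square_rim (a point): centre of the mouth of the square well, level with the console's top, 45 mm above the table. The well is 48 by 48 mm and 27 mm deep, with upright walls, sides along the scale's x and y. Axes parallel to the scale's. A square grey key stands in the middle of its floor
- round_key_top (a point): centre of the top of the round key, 32 mm in diameter; at rest 15 mm below the well's mouth (30 mm above the table)
- square_key_top (a point): centre of the top of the square key, 30 by 30 mm; at rest 15 mm below the well's mouth (30 mm above the table)
- round_key (a joint): how far the round key is pressed down, m: 0 up, 0.006 fully down at its stop. A spring returns it: it starts to move at 1.5 N and is fully down at 5 N
- square_key (a joint): how far the square key is pressed down, m: 0 up, 0.006 fully down at its stop. The spring is the same: 1.5 N to start, 5 N fully down
- pan (a point): centre of the top of the steel weighing pan (150 by 184 mm), 137 mm from the console's middle along the scale's x, 58 mm above the table
- empty_jar: empty open glass jar with a wire clip, 74 mm in diameter, 80 mm high, loose on the pan within about 15 mm of its centre, its top 138 mm above the table. Origin at the centre of its underside, z up
- tall_paint_jar: jar of blue paint with a glass lid, 72 mm in diameter, 85 mm high with its lid, on the table beyond the pan end of the scale, 240 mm or more from the console. Origin at the centre of its underside
- small_paint_jar: jar of yellow paint with a glass lid, 64 mm in diameter, 65 mm high with its lid, on the table beside the pan, on the side away from the robot. Origin at the centre of its underside
- brush: flat paint brush with a wooden handle, 200 mm long, 42 mm wide, 20 mm high, lying on the table in front of the console (100 to 130 mm from its middle, on the side away from the pan), its length roughly along the scale's y. Origin under its middle
There are look-alikes about, which are no part of the job. What is shaped like the part that bears square_rim but blue or purple is not meant.

How it is judged:
By the outcome, as a careful person would: the job done as asked, in the order asked, and still so for the second after the job is handed in, with the robot touching nothing.
It also fails if it takes over 48 s, if anything falls off the work surface, if the arm or the gripper's body presses on something with over 40 N, if the wrist force passes 120 N, or if a joint passes its speed limit or range.

## Robot

A 6-joint arm with a two-finger parallel gripper is mounted at the origin on the work surface. World frame = base frame: x ahead of the robot, y to its left, z up, the work surface at z = 0. Lengths are in m, angles in degrees, forces in N, time in s.
With the tool pointing down it reaches from about 0.35 to 0.875 m from the base axis. Payload 4.2 kg.
Tool frame: the origin (TCP) lies between the finger pads; the fingertips stand 17 mm ahead of it and the grasp point (between the pads) lies 2 mm behind it; z points along the fingers, y is the line along which they close (so a half turn about z gives the same grasp; the last joint's range is limited). The gripper opens to 87 mm and grips with 3 to 60 N. Pads are 19 mm wide; open, the fingers measure 117 mm over their backs; the gripper's body (75 mm by 190 mm) begins 51 mm behind the grasp point.
Start: joints at [80.248, 22.042, 0.453, 0, -68.411, -14.817], TCP at [0.26, 0.568, 0.24] pointing down, gripper open.
Joint ranges: [-179.83, 179.83], [-69.29, 118.12], [-61.27, 80.66], [-181.25, 117.63], [-171.15, -9.14], [-177.46, 177.46]. Speed limits (degrees/s): [159.86, 159.86, 180, 180, 180, 180].

## Interface

Orientations are given as a 3x3 rotation matrix whose columns are the frame's x, y, z axes.
In Python, from station import sense, capture, r, masks_of gives the robot as it stands.
- The arm moves only by the tool apply_moves, never from a script. Its argument "steps" is a list that holds one entry, the list of rows, each a list of 7 numbers: the opening, from 0 (shut) to 1 (fully open), then the shift along the tool's x, y, z in mm, then the turn, a rotation vector about the tool's x, y, z in rad. A call has 1 to 12 rows; each row shifts and turns the commanded pose from where the row before left it, along the tool's axes as they then stand; what a row does not reach is not made up. A row lasts 1/8 s, in which the tool goes at most 62.5 mm and 10.7 degrees, less where a joint would pass 70% of its speed; a pose out of reach is approached as far as the arm can. A call with a gripper value outside its range is refused whole. The fingers move at their own pace and stop on an object; the grip force is fixed at half the most. Time passes only in rows, so rows that do not move let the fingers close. It gives the time, the measured TCP pose, the force and the opening at its end, in the units of the state.
- sense(): the state, without advancing time (a new reading comes with each control period).
- capture(name): name is "scene" or "top"; returns a dict with "color" (480x640x3 uint8, red, green, blue), "vfov" (degrees; the focal length in pixels is half the picture's height over the tangent of half this angle, whatever the lens; pixels are square), "cx", "cy" (the principal point, pixels), "T" (4x4, takes a point from camera to world coordinates). Camera axes: x right, y down, z forward; pixel columns grow to the right and rows downward; lengths in m; the calibration is good to about 2 mm. A picture is of the moment at which its call begins. There is no depth.
- r.finish_job(): hands the job in, once; it reports no verdict.
Trained networks look in a picture, given as the dict that the camera call returned (one of the last four; its "shot" number tells which), for a name from the list of things; names that differ only in an ending like _2 or _b are one class to them, and where a whole thing is asked for, a point or a joint stands for the part that bears it (a point fixed in the world has none). Each returns a list of dicts, best first, with "confidence" (0 to 1); they miss things now and then, are a little off and sometimes report something else, mostly with a low value. They report only what shows in the picture. A call takes as long as a camera call. They do not tell look-alikes from the thing itself.
- masks_of(picture, thing): "pixels" (480x640 bool, what is visible of it) and "box" ([left, top, width, height] in pixels, round what is visible of it).
The state is a dict: "time_s": time; "joints": joint angles; "joint_velocities": joint speeds; "effort": joint torques, N m; "tcp_pos": TCP position; "ee_rot": TCP orientation; "wrist_force": force on the tool from outside, world axes, zero at the start; "moment": the same for the moment, N m; "gripper_width": opening from 0.0 (shut) to 1.0 (fully open).
Only numpy, scipy, OpenCV 4.12 (cv2) and the standard library are available. Lean on these libraries where they do the work, as an engineer would, in place of code of your own. Each camera call takes 0.05 s, during which the arm holds its last target. There are 200 camera calls.

## Working session

There is one attempt and no reset: what is moved stays moved. The work goes in short steps, Python scripts to look and compute and a tool call to move; the robot and the scene stay as the last step left them, time stands still between calls to the robot, and variables do not carry over. Pictures are saved under pics/ and viewed, on a budget of 10 in all, crops included, one or two more only if the job needs it, and the job is handed in when it is done.

Besides the shell and the picture viewer there is one more tool, called after ">>>" as a command line: name --argument value ..., lists and objects as JSON in quotes. apply_moves: Moves the arm, as the interface text tells. Its arguments: {"type":"object","properties":{"steps":{"type":"array","items":{"type":"array","items":{"type":"array","items":{"type":"number"}}}}},"required":["steps"]}

```bash
mkdir -p pics
cat > h.py <<'E'
import numpy as np, cv2
from station import sense, capture, r, masks_of
def ray(p,u,v):
    f=240/np.tan(np.radians(p["vfov"])/2)
    d=p["T"][:3,:3]@np.array([(u-p["cx"])/f,(v-p["cy"])/f,1]); return p["T"][:3,3],d
def at(p,u,v,z):
    o,d=ray(p,u,v); return o+d*(z-o[2])/d[2]
def px(p,P):
    f=240/np.tan(np.radians(p["vfov"])/2)
    T=np.array(p["T"]); q=T[:3,:3].T@(np.array(P)-T[:3,3]); return q[:2]/q[2]*f+[p["cx"],p["cy"]]
E
python3 - <<'E'
from h import *
for n in ("scene","top"):
    p=capture(n); cv2.imwrite(f"pics/{n}0.png",p["color"][:,:,::-1]); print(n,np.round(p["T"],3).tolist(),p["vfov"])
    for t in ("scale","round_rim","square_rim","round_key_top","square_key_top","empty_jar","brush"):
        for m in masks_of(p,t):
            v,u=np.nonzero(m["pixels"]); 
            if len(u): print(t,round(m["confidence"],2),m["box"],u.mean().round(1),v.mean().round(1),at(p,u.mean(),v.mean(),.03 if 'key' in t else .045).round(3))
s=sense(); print(s["tcp_pos"],s["ee_rot"],s["gripper_width"],s["time_s"],s["wrist_force"])
E
```

```text
scene [[-0.866, 0.419, -0.272, 0.886], [0.5, 0.724, -0.475, 0.538], [-0.002, -0.548, -0.837, 0.916], [0.0, 0.0, 0.0, 1.0]] 50.15503698349576
scale 0.76 [262.7, 191.8, 105.4, 120.6] 313.2 260.6 [0.649 0.098 0.045]
scale 0.27 [283.5, 208.1, 14.4, 8.8] 291.5 210.1 [ 0.628 -0.03   0.045]
round_rim 0.74 [313.0, 192.7, 33.0, 24.3] 329.4 204.3 [ 0.552 -0.003  0.045]
round_rim 0.34 [214.5, 244.0, 37.1, 44.9] 231.6 266.6 [0.792 0.031 0.045]
square_rim 0.87 [162.6, 215.5, 38.1, 46.3] 181.0 236.3 [ 0.851 -0.084  0.045]
square_rim 0.7 [275.4, 194.0, 31.8, 26.2] 291.0 206.8 [ 0.625 -0.038  0.045]
square_rim 0.59 [383.4, 178.7, 36.6, 37.8] 400.1 197.7 [0.414 0.057 0.045]
round_key_top 0.46 [319.4, 201.3, 16.6, 15.3] 329.6 208.2 [ 0.551 -0.003  0.03 ]
square_key_top 0.59 [286.3, 209.3, 11.5, 5.1] 291.9 210.2 [ 0.623 -0.039  0.03 ]
empty_jar 0.63 [290.6, 218.2, 43.8, 55.6] 313.0 246.8 [0.634 0.071 0.045]
brush 0.91 [276.7, 164.4, 84.5, 21.5] 326.2 171.6 [ 0.513 -0.082  0.045]
top [[-0.026, -0.998, 0.056, 0.574], [-1.0, 0.025, -0.017, 0.059], [0.015, -0.056, -0.998, 1.059], [0.0, 0.0, 0.0, 1.0]] 51.1
[... 496 characters left out ...]
313.4, 338.6, 15.8, 18.0] 322.1 348.0 [0.404 0.046 0.03 ]
square_key_top 0.75 [353.0, 232.4, 15.4, 15.3] 360.0 240.1 [ 0.622 -0.038  0.03 ]
square_key_top 0.56 [414.4, 186.2, 21.8, 16.5] 424.0 192.3 [ 0.718 -0.174  0.03 ]
square_key_top 0.53 [378.6, 125.8, 13.5, 14.2] 386.2 130.9 [ 0.848 -0.099  0.03 ]
empty_jar 0.73 [271.5, 207.0, 39.8, 40.6] 290.4 225.6 [0.654 0.104 0.045]
brush 0.63 [367.2, 249.7, 58.6, 89.2] 394.1 299.3 [ 0.5   -0.102  0.045]
[0.25981835 0.56841155 0.23956347] [[ 9.09460453e-01 -4.15790434e-01 -1.76554150e-05]
 [-4.15790432e-01 -9.09460452e-01  5.63586562e-05]
 [-3.94902918e-05 -4.39150163e-05 -9.99999998e-01]] 0.9983366103154341 0.8 [-0.14678261 -0.74368469 -0.9695727 ]
```

Run:
```python
import cv2
a=cv2.imread("pics/top0.png"); b=cv2.imread("pics/scene0.png")
cv2.imwrite("pics/topc.png",cv2.resize(a[90:390,220:460],None,fx=2,fy=2,interpolation=2))
cv2.imwrite("pics/scc.png",cv2.resize(b[150:330,150:430],None,fx=2.8,fy=2.8,interpolation=2))
```

```text
(no output)
```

View pics/topc.png

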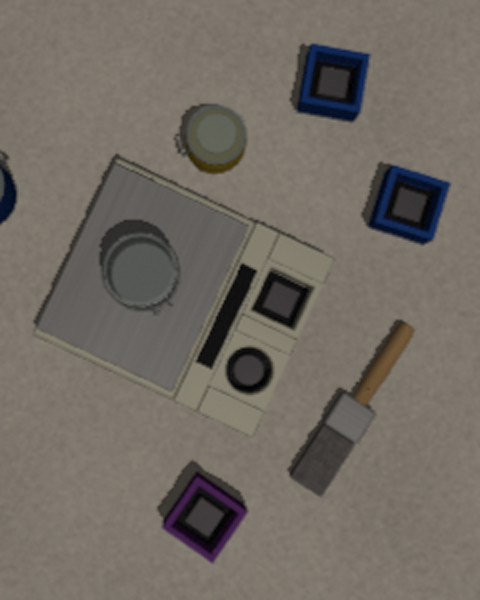

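View pics/scc.png

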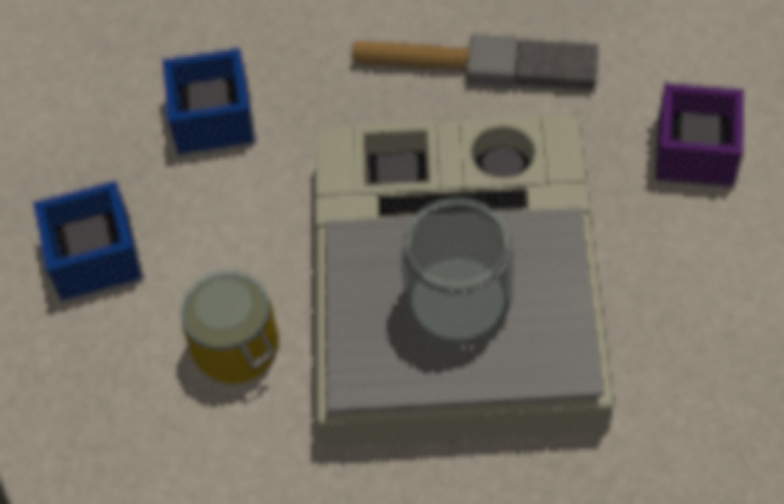

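The console's wells are in the top picture: round at (344,275) and square at (361,240). Look-alikes in the top picture are blue boxes at (387,131) and (425,192) and a purple one at (322,348). I choose the square well in the white console. In the two crops it sits 79 mm from the round well (80 is specified). The scale's y axis lies at about 153.7°. I'll align the tool's y with it, so the gripper body stays clear of the jar.

>>> apply_moves --steps '[[[0, 41.9, 33.2, 0, 0, 0, 0], [0, 41.9, 33.2, 0, 0, 0, 0], [0, 41.9, 33.2, 0, 0, 0, 0], [0, 41.9, 33.2, 0, 0, 0, 0], [0, 41.9, 33.2, 0, 0, 0, 0], [0, 41.9, 33.2, 0, 0, 0, 0], [0, 41.9, 33.2, 0, 0, 0, 0], [0, 41.9, 33.2, 0, 0, 0, 0], [0, 41.9, 33.2, 0, 0, 0, 0], [0, 41.9, 33.2, 0, 0, 0, 0], [0, 41.9, 33.2, 0, 0, 0, 0], [0, 41.9, 33.2, 0, 0, 0, 0]]]'

```text
time_s: 2.3
tcp_pos: [0.5522, -0.0046, 0.2399]
ee_rot: [[0.91, -0.416, 0.001], [-0.416, -0.91, 0.0], [0.001, -0.0, -1.0]]
wrist_force: [0.7, 1.2, 0.1]
gripper_width: 0.004
```

>>> apply_moves --steps '[[[0, 0, 0, 0, 0, 0, 0.16], [0, 0, 0, 0, 0, 0, 0.16], [0, 0, 0, 0, 0, 0, 0.16], [0, 0, 0, 0, 0, 0, 0.16], [0, 0, 0, 0, 0, 0, 0.16], [0, 0, 0, 0, 0, 0, 0.16], [0, 0, 0, 0, 0, 0, 0.16], [0, 0, 0, 0, 0, 0, 0.16], [0, 0, 0, 0, 0, 0, 0.16], [0, 0, 0, 0, 0, 0, 0.16], [0, 0, 0, 0, 0, 0, 0], [0, 0, 0, 0, 0, 0, 0]]]'

```text
time_s: 3.8
tcp_pos: [0.5515, -0.003, 0.2396]
ee_rot: [[-0.44, -0.898, 0.0], [-0.898, 0.44, 0.0], [-0.0, -0.0, -1.0]]
wrist_force: [-0.4, -0.3, -0.5]
gripper_width: 0.003
```

>>> apply_moves --steps '[[[0, 0, 0, 33, 0, 0, 0], [0, 0, 0, 33, 0, 0, 0], [0, 0, 0, 33, 0, 0, 0], [0, 0, 0, 33, 0, 0, 0], [0, 0, 0, 33, 0, 0, 0], [0, 0, 0, 0, 0, 0, 0], [0, 0, 0, 0, 0, 0, 0]]]'

```text
time_s: 4.68
tcp_pos: [0.5525, -0.0028, 0.0758]
ee_rot: [[-0.441, -0.897, 0.002], [-0.897, 0.441, 0.0], [-0.001, -0.002, -1.0]]
wrist_force: [0.4, 0.3, -0.9]
gripper_width: 0.005
```

Run:
```python
from h import *
p=capture("scene"); s=sense(); print(s["tcp_pos"],s["wrist_force"])
im=p["color"][:,:,::-1][130:280,230:430]; cv2.imwrite("pics/a.png",cv2.resize(im,None,fx=4,fy=4,interpolation=2))
```

```text
[ 0.55272824 -0.00272279  0.07615659] [-0.56679502 -0.03988704  0.05760829]
```

View pics/a.png

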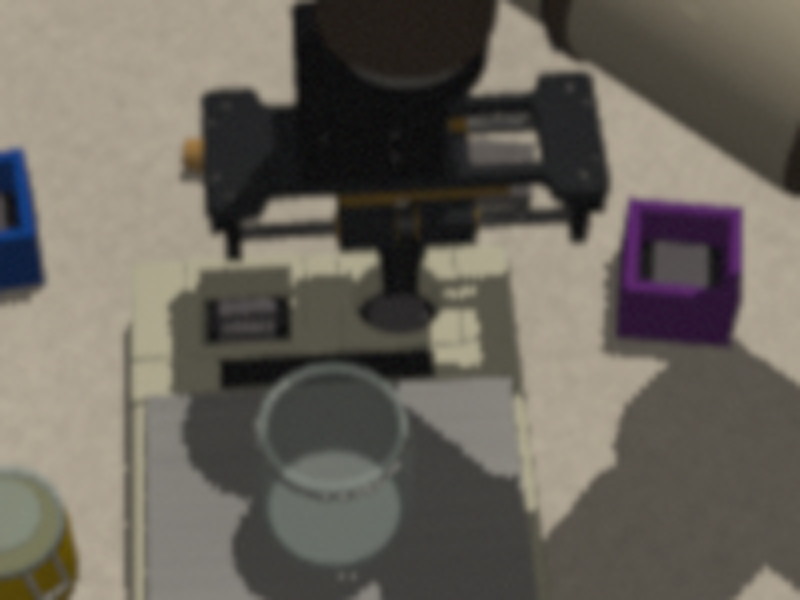

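The picture shows the shut fingertips at crop pixel (402,290), over the round well at (397,312). The body is clear of the jar at (330,450). I'll press now.

>>> apply_moves --steps '[[[0, 0, 0, 13, 0, 0, 0], [0, 0, 0, 12, 0, 0, 0], [0, 0, 0, 3, 0, 0, 0], [0, 0, 0, 2, 0, 0, 0], [0, 0, 0, 2, 0, 0, 0], [0, 0, 0, 0, 0, 0, 0], [0, 0, 0, 0, 0, 0, 0]]]'

```text
time_s: 5.6
tcp_pos: [0.5511, -0.0031, 0.0427]
ee_rot: [[-0.442, -0.897, -0.001], [-0.897, 0.442, -0.0], [0.0, 0.001, -1.0]]
wrist_force: [-3.4, 0.3, 4.4]
gripper_width: 0.009
```

>>> apply_moves --steps '[[[0, 0, 0, 1, 0, 0, 0], [0, 0, 0, 1, 0, 0, 0], [0, 0, 0, 1, 0, 0, 0], [0, 0, 0, 0, 0, 0, 0], [0, 0, 0, 0, 0, 0, 0]]]'

```text
time_s: 6.22
tcp_pos: [0.5513, -0.0031, 0.0413]
ee_rot: [[-0.442, -0.897, -0.0], [-0.897, 0.442, -0.0], [0.0, -0.0, -1.0]]
wrist_force: [-6.3, 0.8, 15.2]
gripper_width: 0.004
```

Force reached 15 N with the tip at 24 mm, so the key was at its stop. Now I lift and move 80 mm along −tool y to the square well.

>>> apply_moves --steps '[[[0, 0, 0, -20, 0, 0, 0], [0, 0, 0, -20, 0, 0, 0], [0, 0, 0, 0, 0, 0, 0], [0, 0, -27, 0, 0, 0, 0], [0, 0, -27, 0, 0, 0, 0], [0, 0, -26, 0, 0, 0, 0], [0, 0, 0, 0, 0, 0, 0], [0, 0, 0, 0, 0, 0, 0]]]'

```text
time_s: 7.22
tcp_pos: [0.6223, -0.0383, 0.0783]
ee_rot: [[-0.443, -0.897, -0.002], [-0.897, 0.443, 0.0], [0.001, 0.002, -1.0]]
wrist_force: [-0.1, -0.1, -0.4]
gripper_width: 0.0
```

Run:
```python
from h import *
p=capture("scene"); s=sense(); print(s["tcp_pos"],s["wrist_force"])
im=p["color"][:,:,::-1][130:280,230:430]; cv2.imwrite("pics/b.png",cv2.resize(im,None,fx=4,fy=4,interpolation=2))
```

```text
[ 0.62223341 -0.03815291  0.07866387] [-0.24684561 -0.12672811 -0.10804299]
```

View pics/b.png

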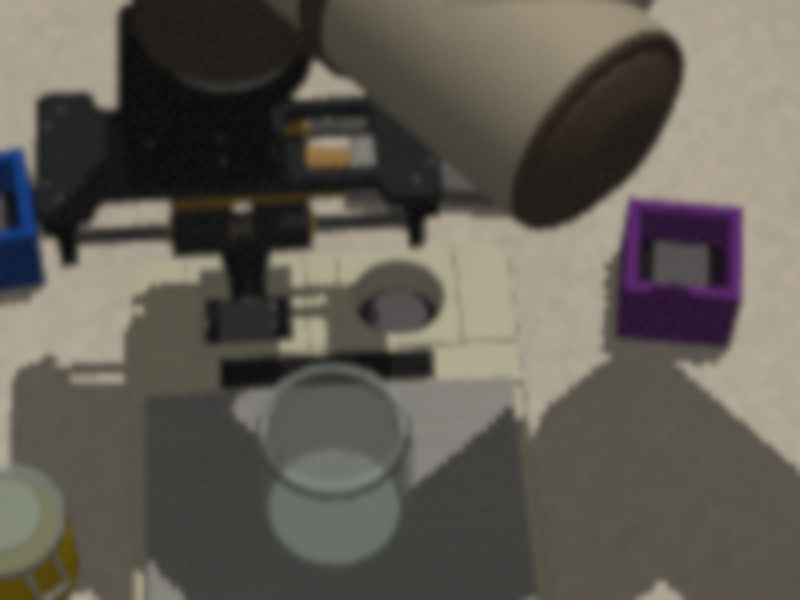

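The tips at crop pixel (245,290) are over the square well at (247,310), and the round key is up again at (400,310). Pressing the square key.

>>> apply_moves --steps '[[[0, 0, 0, 14, 0, 0, 0], [0, 0, 0, 14, 0, 0, 0], [0, 0, 0, 4, 0, 0, 0], [0, 0, 0, 3, 0, 0, 0], [0, 0, 0, 2, 0, 0, 0], [0, 0, 0, 1, 0, 0, 0], [0, 0, 0, 0, 0, 0, 0], [0, 0, 0, 0, 0, 0, 0]]]'

```text
time_s: 8.28
tcp_pos: [0.6232, -0.0385, 0.0419]
ee_rot: [[-0.442, -0.897, 0.0], [-0.897, 0.442, -0.0], [0.0, -0.0, -1.0]]
wrist_force: [-3.9, -0.2, 4.2]
gripper_width: 0.003
```

>>> apply_moves --steps '[[[0, 0, 0, 1, 0, 0, 0], [0, 0, 0, 1, 0, 0, 0], [0, 0, 0, 0.5, 0, 0, 0], [0, 0, 0, 0, 0, 0, 0], [0, 0, 0, 0, 0, 0, 0], [0, 0, 0, 0, 0, 0, 0]]]'

```text
time_s: 9.02
tcp_pos: [0.6233, -0.0384, 0.0413]
ee_rot: [[-0.441, -0.897, 0.001], [-0.897, 0.441, -0.001], [0.0, -0.001, -1.0]]
wrist_force: [-7.8, 0.7, 13.8]
gripper_width: 0.005
```

>>> apply_moves --steps '[[[0, 0, 0, 0, 0, 0, 0], [0, 0, 0, 0, 0, 0, 0], [0, 0, 0, 0, 0, 0, 0], [0, 0, 0, 0, 0, 0, 0], [0, 0, 0, 0, 0, 0, 0], [0, 0, 0, 0, 0, 0, 0], [0, 0, 0, 0, 0, 0, 0], [0, 0, 0, 0, 0, 0, 0], [0, 0, 0, 0, 0, 0, 0], [0, 0, 0, 0, 0, 0, 0], [0, 0, 0, 0, 0, 0, 0], [0, 0, 0, 0, 0, 0, 0]]]'

```text
time_s: 10.52
tcp_pos: [0.6233, -0.0384, 0.0413]
ee_rot: [[-0.442, -0.897, 0.001], [-0.897, 0.442, -0.0], [0.0, -0.001, -1.0]]
wrist_force: [-7.2, 1.3, 13.8]
gripper_width: 0.007
```

>>> apply_moves --steps '[[[0, 0, 0, 0, 0, 0, 0], [0, 0, 0, 0, 0, 0, 0], [0, 0, 0, 0, 0, 0, 0], [0, 0, 0, 0, 0, 0, 0], [0, 0, 0, -20, 0, 0, 0], [0, 0, 0, -40, 0, 0, 0], [0, 0, 0, -50, 0, 0, 0], [0, 0, 0, -50, 0, 0, 0], [0, 0, 0, 0, 0, 0, 0], [0, 0, 0, 0, 0, 0, 0]]]'

```text
time_s: 11.78
tcp_pos: [0.6236, -0.0382, 0.1985]
ee_rot: [[-0.442, -0.897, 0.001], [-0.897, 0.442, 0.001], [-0.001, -0.001, -1.0]]
wrist_force: [-1.2, 0.2, -1.3]
gripper_width: 0.004
```

Run:
```python
from h import *
p=capture("scene"); s=sense(); print(s["time_s"],s["tcp_pos"],s["wrist_force"])
im=p["color"][:,:,::-1][130:330,180:430]; cv2.imwrite("pics/c.png",cv2.resize(im,None,fx=3,fy=3,interpolation=2))
for t in ("empty_jar","brush"):
    print(t,[(round(m["confidence"],2),m["box"]) for m in masks_of(p,t)[:1]])
```

```text
11.825 [ 0.62300919 -0.03828217  0.19759513] [-0.39960422 -0.1885001   0.50374453]
empty_jar [(0.74, [292.4, 218.2, 42.7, 56.4])]
brush [(0.68, [276.1, 162.0, 85.5, 22.2])]
```

View pics/c.png

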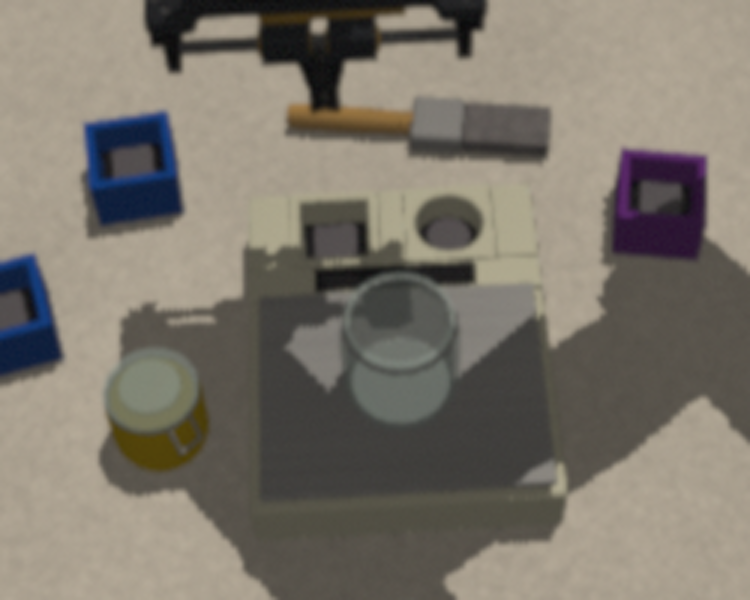

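The picture shows both keys up (square (335,238), round (447,232)), with jar, brush and boxes in place. The gripper is clear, so I'm handing in.

```bash
python3 -c "
from station import r; print(r.finish_job())"
```

```text
the job is handed in; nothing more can be done
None
```

The scale was woken and then zeroed in the order asked, and the job was handed in at about 12 s on the robot's clock. No verdict is reported, and I had no direct reading of the key joints.

- **Wake:** I pressed the round key with shut fingertips to its stop. The fingertips reached 24 mm above the table at 15 N, where 5 N is enough for full travel. I then let it up.
- **Zero:** I pressed the square key in the white console to its stop, at 24 mm and 14 N. I held it about 2.4 s (the moment it bottomed out is inferred from force and height), then let it up.

In the last picture both keys were up. The jar stood on the pan, and the brush, the yellow jar and the look-alike boxes were in place. The tall blue jar was outside that picture, but the arm never went down near it. The network's jar outline differed from the first one by under 2 pixels, which I took as detection noise. The gripper ended about 180 mm above the table, touching nothing.

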